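Load and ram the dowel feeder's magazine

TASK

Load the two round wooden plugs into the leaning clear tube of the dowel feeder, the short one first and the long one on top of it. Then take the wooden ram rod from its block and, with the rod, push the plugs down the tube until they bottom out and press them firmly home. Stand the rod back in the hole of its block and let go, leaving the other things on the bench where they are.

Things in the scene. Friction and masses are not known exactly. Their poses are not given: they have to be found in the camera images.
- mouth (a point): Centre of the open top of the feeder's clear magazine tube, about 190 mm above the bench. z points up out of the tube along its axis, which leans 28 degrees from vertical, to the side away from the green housing (roughly towards the robot). Bore 27 mm (33 mm outside); in the top 8 mm an aluminium flare widens it to 34 mm (40 mm outside). The tube is 185 mm long.
- feeder: The dowel feeder, fixed to the bench: steel base plate 250 x 130 mm, tube foot at the origin (on the bench, 25 mm below the tube's lower end). x points from the tube to the green housing (100 x 100 mm, 112 mm high, 35 to 135 mm along x); a grey motor sticks out 50 mm from the housing towards -y. The tube leans towards -x; nothing stands beside its mouth.
- follower (a joint): Steel piston in the tube that the plugs rest on; value in m. At 0 its top face is 90 mm below the mouth (along the tube); it slides down the tube as the value grows, to a hard stop at 0.08 (top face 170 mm below the mouth). It starts between 0 and 0.02. It is stiff: it moves only when pushed with about 6 N (so firmly home means clearly more than that at the stop) and stays where it is left: no spring.
- short_plug_mid (a point): Middle of the short plug: pale wood cylinder, 24 mm across, 50 mm long, standing upright on the bench at the start (this point 25 mm up); z along its axis. About 18 g. It slides freely down the smooth tube by its own weight.
- long_plug_mid (a point): Middle of the long plug: the same pale wood, 24 mm across, 70 mm long, standing upright on the bench at the start (this point 35 mm up); z along its axis. About 25 g. When it stands on the short plug in the tube, before ramming, it still sticks out of the mouth by 10 to 30 mm, leaning a little in the loose bore; when both are home its top is 50 mm below the mouth.
- rod_grip (a point): Middle of the ram rod's handle; z points along the rod from foot to handle. The rod is 130 mm long: a pale shaft 18 mm across and 80 mm long below, then a dark round handle 30 mm across and 50 mm long. This point is 105 mm above the rod's foot and 25 mm below its top. About 80 g. It starts upright in its block, its foot on the hole's floor, this point 120 mm above the bench.
- rod: The same ram rod, origin at the centre of its foot's end face, z from foot to handle.
- short_plug: The short plug, origin at the centre of its lower end face, z along its axis.
- long_plug: The long plug, origin at the centre of its lower end face, z along its axis.
- holder_hole0 (a point): Centre of the mouth of the hole in the rod's plywood block, 60 mm above the bench. The block is 80 x 80 x 60 mm and fixed to the bench; the hole is upright, 24 mm across with a 3 mm chamfer, 45 mm deep.
- wrench: Bystander: steel open wrench 170 mm long lying on the bench.
- jar: Bystander: glass jar with a steel lid, 64 mm across, 85 mm high.
- tape: Bystander: black tape measure case, 70 x 60 x 38 mm.
- offcut: Bystander: wood offcut, 110 x 60 x 22 mm, lying on the bench.
Not all that is in view belongs to the job. Leave any blue or red look-alike of the short_plug alone.

How it is judged:
By the outcome, as a careful person would: the job done as asked, in the order asked, and still so for the second after the job is handed in, with the robot touching nothing.
It also fails if it takes over 72 s, if anything falls off the work surface, if the arm or the gripper's body presses on something with over 40 N, if the wrist force passes 120 N, or if a joint passes its speed limit or range.

ROBOT

A 6-joint arm with a two-finger parallel gripper is mounted at the origin on the work surface. World frame = base frame: x ahead of the robot, y to its left, z up, the work surface at z = 0. Lengths are in m, angles in degrees, forces in N, time in s.
With the tool pointing down it reaches from about 0.325 to 0.85 m from the base axis. Payload 15.5 kg.
Tool frame: the origin (TCP) lies midway between the tips of the shut fingers; the grasp point (between the pads) lies 19 mm behind it; z points along the fingers, y is the line along which they close (so a half turn about z gives the same grasp; the last joint's range is limited). The gripper opens to 91 mm and grips with 3 to 60 N. Pads are 32 mm wide; open, the fingers measure 118 mm over their backs; the gripper's body (76 mm by 178 mm) begins 60 mm behind the grasp point.
Start: joints at [70.617, 28.281, 77.091, -0, 74.628, -5.472], TCP at [0.15, 0.607, 0.214] pointing down, gripper open.
Joint ranges: [-166.48, 166.48], [-47.26, 123.95], [12.59, 153.08], [-70.14, 250.14], [6.76, 159.57], [-176.63, 176.63]. Speed limits (degrees/s): [108.29, 108.29, 147.25, 172.46, 172.46, 172.46].

INTERFACE

Orientations are given as a 3x3 rotation matrix whose columns are the frame's x, y, z axes.
In Python, from bench import ctrl gives the robot as it stands. The module is installed in compiled form; this text tells all that it offers. Calls block until the motion is done:
- ctrl.goto(position, orientation): joint-space move of the TCP to a pose.
- ctrl.move_l(position, vel=0.15, ori=None, contact_N=None): straight line of the TCP; ori=None keeps the orientation; vel is the mean speed in m/s. With contact_N (N) it stops when the force on the tool has changed by that much, and returns True; else False.
- ctrl.movej(angles): joint-space move.
- ctrl.command_gripper(opening): opening from 0.0 (shut) to 1.0 (fully open); the grip force is fixed at half the most; returns when the fingers have stopped.
- ctrl.sleep(seconds).
- ctrl.ik(position, orientation): joint angles nearest the present ones, or None.
- ctrl.read_camera(name): name is "scene" or "side" or "wrist"; returns the picture (400x640x3 uint8, blue, green, red); there is no depth.
- ctrl.camera_params(name): a dict with "fx", "fy", "cx", "cy" (pixels), "pose" (4x4, takes a point from camera to world coordinates); the wrist camera has in their place "T_tool_cam" (4x4, takes a point from camera to tool coordinates, whose origin is the TCP and whose axes are the flange's). Camera axes: x right, y up, looking along -z (the intrinsics and any distortion apply to the point x, -y, -z); pixel columns grow to the right and rows downward; lengths in m; the calibration is good to about 2 mm. A picture is of the moment at which its call begins: read the wrist's pose just before it. camera_params takes no time and is no camera call.
A pose or a line that the arm cannot do raises ctrl.MotionError and nothing moves.
- ctrl.sign_off(): hands the job in; it is judged then, once.
Readings, each from a call of its own:
- ctrl.current_t(): time.
- ctrl.current_q(): joint angles.
- ctrl.current_dq(): joint speeds.
- ctrl.current_effort(): joint torques, N m.
- ctrl.current_tool_pos(): TCP position.
- ctrl.current_eef_rot(): TCP orientation.
- ctrl.current_contact_force(): force on the tool from outside, world axes, zero at the start.
- ctrl.current_wrist_torque(): the same for the moment, N m.
- ctrl.current_grip_width(): opening from 0.0 (shut) to 1.0 (fully open).
- ctrl.current_grasp_force(): force on a finger pad.
Only numpy, scipy, OpenCV 4.12 (cv2) and the standard library are available. Lean on these libraries where they do the work, as an engineer would, in place of code of your own. Each camera call takes 0.05 s, during which the arm holds its last target. There are 200 camera calls.

## Working session

There is one attempt and no reset: what is moved stays moved. The work goes in short steps, each a Python script; the robot and the scene stay as the last script left them, time stands still between calls to the robot, and variables do not carry over. Pictures are saved under pics/ and viewed, at most 10 in all, crops included, and the job is handed in when it is done.

```bash
mkdir -p pics
python3 - <<'E'
from bench import ctrl
import cv2
for n in("scene","side"):
    cv2.imwrite(f"pics/{n}0.png",ctrl.read_camera(n)); p=ctrl.camera_params(n); print(n,p)
print(ctrl.camera_params("wrist"),ctrl.current_eef_rot(),ctrl.current_t())
E
```

```text
scene {'fx': 513.476812022292, 'fy': 513.476812022292, 'cx': 328.4147404285094, 'cy': 192.9805980550006, 'pose': array([[ 8.19235669e-01, -3.07363535e-01,  4.84128676e-01,
         1.23134303e+00],
       [ 5.73456036e-01,  4.37556857e-01, -6.92598132e-01,
        -9.30162869e-01],
       [ 1.04558858e-03,  8.45027606e-01,  5.34721659e-01,
         8.61459852e-01],
       [ 0.00000000e+00,  0.00000000e+00,  0.00000000e+00,
         1.00000000e+00]])}
side {'fx': 420.89472630160657, 'fy': 420.89472630160657, 'cx': 322.0333543481378, 'cy': 202.08217706899035, 'pose': array([[-0.85942868,  0.35521124, -0.36770549,  0.21374387],
       [-0.5112477 , -0.59309223,  0.62198666,  0.60380534],
       [ 0.00285338,  0.72254175,  0.6913214 ,  0.77887603],
       [ 0.        ,  0.        ,  0.        ,  1.        ]])}
{'fx': 304.4384519840228, 'fy': 304.4384519840228, 'cx': 317.4593023442865, 'cy': 201.7193744299341, 'T_tool_cam': array([[ 2.90254794e-04,  9.67433120e-01,  2.53126595e-01,
         7.07918609e-02],
       [ 9.99999945e-01, -2.40967525e-04, -2.25716362e-04,
        -5.91189402e-04],
       [-1.57370195e-04,  2.53126647e-01, -9.67433138e-01,
        -1.71161455e-01],
       [ 0.00000000e+00,  0.00000000e+00,  0.00000000e+00,
         1.00000000e+00]])} [[-9.70658926e-01  2.40460275e-01 -3.25885547e-04]
 [ 2.40460481e-01  9.70658446e-01 -9.68480588e-04]
 [ 8.34424505e-05 -1.01842692e-03 -9.99999478e-01]] 0.1
```

View pics/scene0.png

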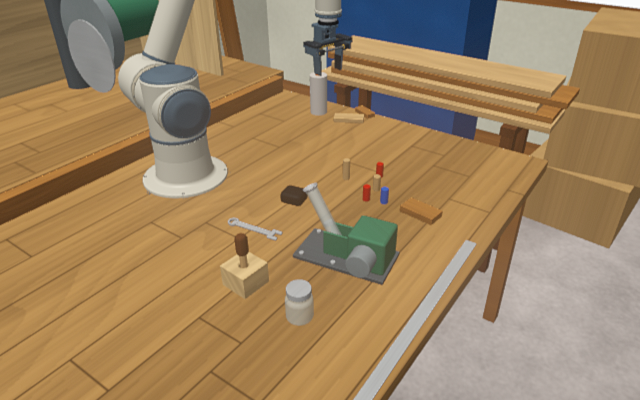

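View pics/side0.png

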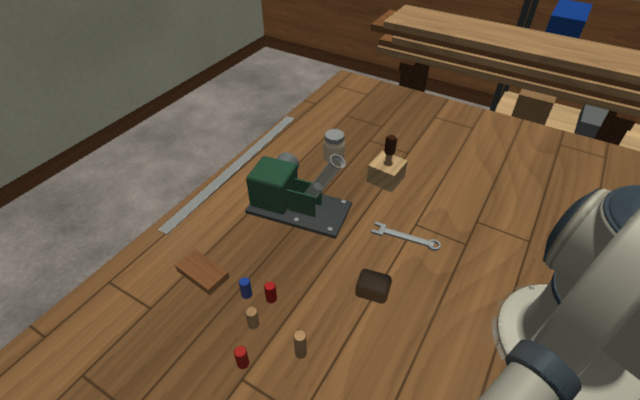

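Scene: the long plug is at about (346,168), the short one at (377,183) among red and blue ones, the tube mouth at (311,188) and the rod at (241,245). Side: long (300,345), short (252,318), mouth (337,160), rod (391,145). I'll enlarge both.

Run:
```python
import cv2,numpy as np
a=cv2.imread("pics/scene0.png");b=cv2.imread("pics/side0.png")
c=lambda im,x,y,w,h,s:cv2.resize(im[y:y+h,x:x+w],None,fx=s,fy=s,interpolation=cv2.INTER_CUBIC)
# scene 215..415 x 150..300 ; scale 4 -> 800x600
cv2.imwrite("pics/sc.png",c(a,215,150,200,150,4)); cv2.imwrite("pics/si.png",c(b,225,120,200,150,4))
cv2.imwrite("pics/si2.png",c(b,225,265,100,110,5))
```

```text
(no output)
```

View pics/sc.png

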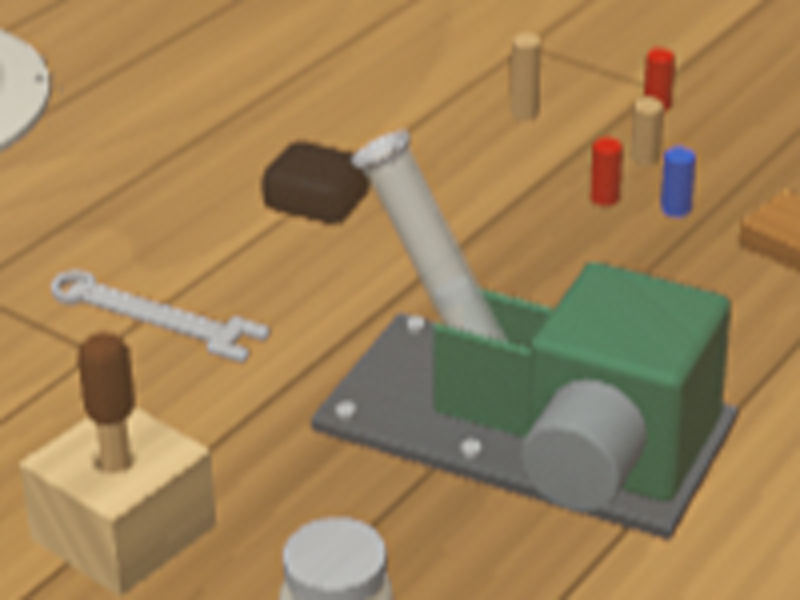

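View pics/si.png

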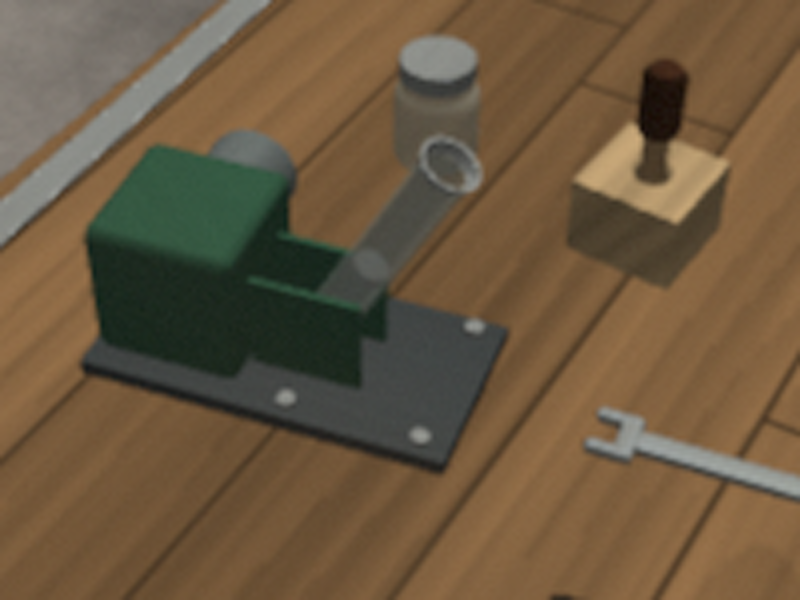

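View pics/si2.png

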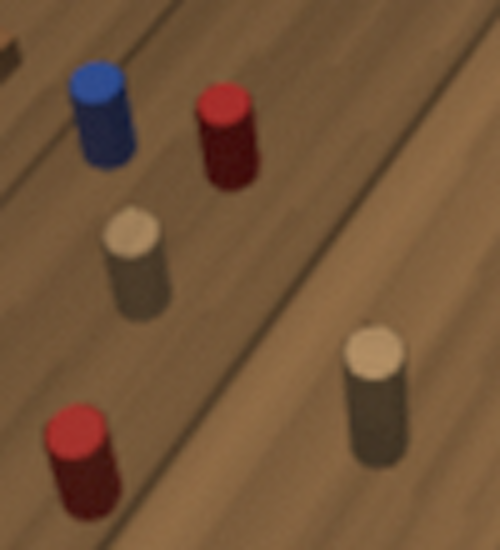

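```bash
cat > h.py <<'E'
from bench import ctrl
import numpy as np, cv2
def ray(n,uv,P=None,p=None):
    p=p or ctrl.camera_params(n); P=p["pose"] if P is None else P
    d=np.array([(uv[0]-p["cx"])/p["fx"],-(uv[1]-p["cy"])/p["fy"],-1.]); d=P[:3,:3]@d
    return P[:3,3],d/np.linalg.norm(d)
def tri(rays):
    A=np.zeros((3,3));b=np.zeros(3)
    for o,d in rays:
        M=np.eye(3)-np.outer(d,d);A+=M;b+=M@o
    x=np.linalg.solve(A,b)
    return x,[float(np.linalg.norm((np.eye(3)-np.outer(d,d))@(x-o))) for o,d in rays]
def atz(r,z): o,d=r; return o+d*(z-o[2])/d[2]
E
python3 - <<'E'
from h import *
np.set_printoptions(precision=4,suppress=True)
S=lambda x,y:ray("scene",(x/4+215,y/4+150))
D=lambda x,y:ray("side",(x/4+225,y/4+120))
D2=lambda x,y:ray("side",(x/5+225,y/5+265))
for n,a,b,z in[("short",S(648,105),D2(132,233),.05),("long",S(526,41),D2(374,353),.07),("mouth",S(382,150),D(450,165),.19),
 ("rodtop",S(105,343),D(665,72),.145),("hole",S(118,462),D(652,175),.06),("scrA",S(415,323),D(420,435),.007),("scrB",S(346,408),D(475,326),.007),
 ("cornA",S(400,318),D(443,467),.006),("cornB",S(315,422),D(507,330),.006)]:
    x,r=tri([a,b]);print(n,x,np.round(r,4),atz(a,z)[:2],atz(b,z)[:2])
print("cornC scene",atz(S(670,535),.0),atz(S(735,408),.006)," D side",atz(D(85,365),.006))
E
```

```text
short [0.563  0.2878 0.0492] [0.0015 0.0015] [0.5646 0.2878] [0.5613 0.2874]
long [0.4469 0.2907 0.0684] [0.0015 0.0015] [0.4497 0.2891] [0.4451 0.2906]
mouth [ 0.568  -0.0613  0.1866] [0.0011 0.0011] [ 0.5723 -0.0652] [ 0.5651 -0.0583]
rodtop [ 0.5212 -0.2671  0.1431] [0.0008 0.0008] [ 0.524  -0.2687] [ 0.5198 -0.2653]
hole [ 0.5219 -0.2693  0.0558] [0.0018 0.0018] [ 0.5274 -0.2722] [ 0.5189 -0.2658]
scrA [ 0.555  -0.0105  0.016 ] [0.001 0.001] [ 0.5486 -0.0002] [ 0.5582 -0.0184]
scrB [ 0.5725 -0.1122  0.0166] [0.0015 0.0015] [ 0.5664 -0.1023] [ 0.5759 -0.1222]
cornA [ 0.5346 -0.0018  0.0065] [0.0018 0.0018] [ 0.5358 -0.0004] [ 0.5333 -0.0034]
cornB [ 0.5572 -0.1272  0.008 ] [0.0023 0.0023] [ 0.5579 -0.1244] [ 0.5563 -0.1307]
cornC scene [ 0.7987 -0.0792  0.    ] [0.7755 0.046  0.006 ]  D side [0.776  0.0391 0.006 ]
```

```bash
cat >> h.py <<'E'
def wr():
    p=ctrl.camera_params("wrist"); T=np.eye(4);T[:3,:3]=ctrl.current_eef_rot();T[:3,3]=ctrl.current_tool_pos()
    return T@p["T_tool_cam"],ctrl.read_camera("wrist")
def proj(P,X):
    p=ctrl.camera_params("wrist"); c=P[:3,:3].T@(np.asarray(X)-P[:3,3])
    return np.array([p["cx"]-p["fx"]*c[0]/c[2],p["cy"]+p["fy"]*c[1]/c[2]])
def down(a): # tool down, y axis at angle a (deg) from world y
    c,s=np.cos(np.radians(a)),np.sin(np.radians(a)); y=np.array([-s,c,0]);z=np.array([0,0,-1.])
    return np.column_stack([np.cross(y,z),y,z])
E
python3 - <<'E'
from h import *
np.set_printoptions(precision=4,suppress=True)
D2=lambda x,y:ray("side",(x/5+225,y/5+265))
for n,q in[("blue",(97,82)),("red1",(225,105)),("red2",(77,430))]: print(n,atz(D2(*q),.05))
ctrl.goto([.53,.285,.20],down(0)); P,im=wr(); cv2.imwrite("pics/w1.png",im); np.save("P1.npy",P)
print(ctrl.current_t(),ctrl.current_q(),proj(P,[.563,.2878,.05]),proj(P,[.4469,.2907,.07]))
E
```

```text
blue [0.618  0.2377 0.05  ]
red1 [0.5653 0.2196 0.05  ]
red2 [0.5281 0.363  0.05  ]
1.9583 [ 22.6716  27.1656  81.5284   0.0118  71.3059 -67.3887] [319.8084 219.4928] [323.3929 109.2758]
```

View pics/w1.png

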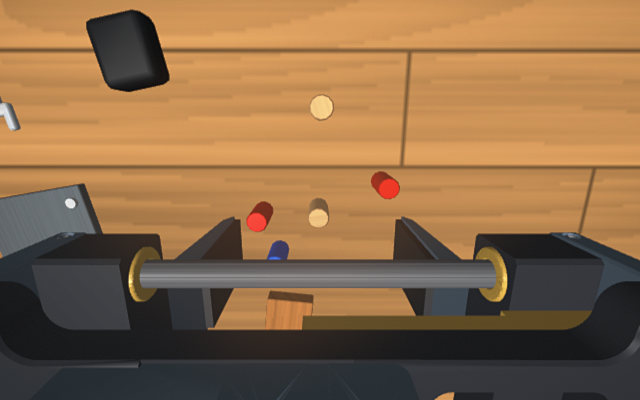

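The wrist view shows the short plug's top at (318.5,219) and the long one's at (321.5,106.5), within a few pixels of prediction. There is room to close along y with a part opening.

```bash
cat >> h.py <<'E'
def lean(yaw=10.): # tool along the tube, pointing in
    a,l=np.radians(yaw),np.radians(28)
    z=np.array([np.sin(l)*np.cos(a),np.sin(l)*np.sin(a),-np.cos(l)]); y=np.array([-np.sin(a),np.cos(a),0])
    return np.column_stack([np.cross(y,z),y,z])
M0=np.array([.567,-.0615,.1885])
E
python3 - <<'E'
from h import *
np.set_printoptions(precision=4,suppress=True)
P=np.load("P1.npy")
s=atz(ray("wrist",(318.5,219),P),.05); l=atz(ray("wrist",(321.5,106.5),P),.07); print(s,l); np.save("l.npy",l)
s=(s+[.563,.2878,.05])/2
ctrl.command_gripper(.5)
ctrl.goto([s[0],s[1],.09],down(0)); ctrl.move_l([s[0],s[1],.021],vel=.1)
ctrl.command_gripper(0); print(ctrl.current_grip_width()*91,ctrl.current_grasp_force())
ctrl.move_l([s[0],s[1],.16],vel=.25)
R=lean(); g=M0-R[:,2]*.075
print(ctrl.ik(g,R))
ctrl.goto(g-R[:,2]*.03,R)
P,im=wr(); cv2.imwrite("pics/w2.png",im); np.save("P2.npy",P)
print(ctrl.current_t(),ctrl.current_tool_pos(),ctrl.current_q(),proj(P,M0),proj(P,ctrl.current_tool_pos()+R[:,2]*.021))
E
```

```text
[0.5624 0.2864 0.05  ] [0.4444 0.2889 0.07  ]
23.24731235531385 29.996035357016808
[ -23.61      8.5773  108.6329   23.1954   41.2837 -138.2552]
6.8167 [ 0.5188 -0.0695  0.2808] [ -24.7545    5.4392  107.5001   21.9995   45.7025 -137.2881] [317.5411 200.4409] [318.4681 231.6443]
```

View pics/w2.png

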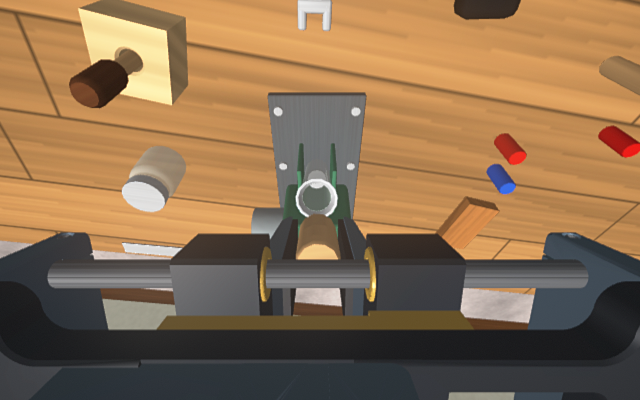

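Mouth ellipse centre at (317.5,199.5) against a predicted (317.5,200.4), and the tube looks axial in the view. The plug is held well, with its foot edge at row 215. Inserting it.

```bash
cat >> h.py <<'E'
def axial(P): return float((P-M0)@-lean()[:,2])   # height above the mouth along the axis
def off(P): d=P-M0; return lean().T@d
E
python3 - <<'E'
from h import *
np.set_printoptions(precision=4,suppress=True)
R=lean(); z=R[:,2]
ctrl.move_l(M0-z*.028,vel=.15,ori=R)
print(ctrl.move_l(M0-z*.005,vel=.05,contact_N=8),off(ctrl.current_tool_pos()),R.T@ctrl.current_contact_force())
ctrl.command_gripper(.42); ctrl.sleep(.3)
ctrl.move_l(M0-z*.12,vel=.3)
P,im=wr(); cv2.imwrite("pics/w3.png",im[60:320,140:500]); print(ctrl.current_t())
E
```

```text
False [ 0.0001  0.0001 -0.0048] [-0.1303 -0.6101  0.3369]
9.425
```

View pics/w3.png

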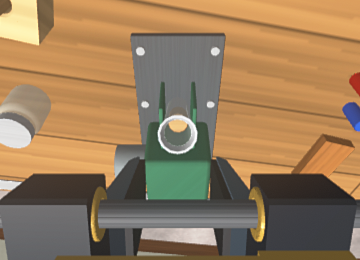

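The short plug has slid down inside the tube (pale shape at crop (178,122)). Next, the long one.

Run:
```python
from h import *
np.set_printoptions(precision=4,suppress=True)
l=(np.load("l.npy")+[.4469,.2907,.07])/2
ctrl.command_gripper(.5)
ctrl.goto([l[0],l[1],.12],down(0)); ctrl.move_l([l[0],l[1],.039],vel=.12)
ctrl.command_gripper(0); print(ctrl.current_grip_width()*91,ctrl.current_grasp_force())
ctrl.move_l([l[0],l[1],.18],vel=.25)
R=lean(); z=R[:,2]
ctrl.goto(M0-z*.075,R); ctrl.move_l(M0-z*.047,vel=.15,ori=R)
P,im=wr(); cv2.imwrite("pics/w4a.png",im[60:320,140:500])
print(ctrl.move_l(M0-z*.006,vel=.05,contact_N=8),off(ctrl.current_tool_pos()),R.T@ctrl.current_contact_force())
ctrl.command_gripper(.42); ctrl.sleep(.4)
ctrl.move_l(M0-z*.12,vel=.3)
P,im=wr(); cv2.imwrite("pics/w4b.png",im[60:320,140:500]); print(ctrl.current_t())
a,b=[cv2.imread(f"pics/w4{k}.png") for k in "ab"]; cv2.imwrite("pics/w4.png",np.hstack([a,b]))
```

```text
23.350457408962825 29.986798739992082
False [-0.0001 -0.     -0.0061] [0.9059 0.3413 0.013 ]
17.45
```

View pics/w4.png

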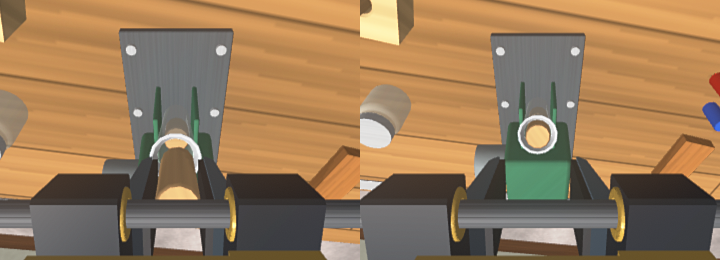

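Left: long plug held over the mouth. Right: its top face stands in the mouth at (538,134). Now the rod: grip it, bring it above the tube and ram with force watch.

Run:
```python
from h import *
np.set_printoptions(precision=4,suppress=True)
r=np.array([.5215,-.268])
R=lean(); z=R[:,2]
ctrl.command_gripper(.6)
ctrl.goto([r[0],r[1],.19],down(0))
P,im=wr(); cv2.imwrite("pics/w5.png",im); print("rod top px predicted",proj(P,[*r,.145]))
print(ctrl.move_l([r[0],r[1],.101],vel=.12,contact_N=10))
ctrl.command_gripper(0); print(ctrl.current_grip_width()*91,ctrl.current_grasp_force(),ctrl.current_contact_force())
ctrl.move_l([r[0],r[1],.30],vel=.25)
ctrl.goto(M0-z*.150,R)
P,im=wr(); cv2.imwrite("pics/w6.png",im)
print(ctrl.current_t(),off(ctrl.current_tool_pos()),ctrl.current_grip_width()*91)
a=cv2.circle(cv2.imread("pics/w5.png"),(0,0),1,0)
cv2.imwrite("pics/w56.png",np.hstack([a[60:360,120:520],im[60:360,120:520]]))
```

```text
rod top px predicted [316.8737 220.2042]
False
29.455231935245525 29.834595078136772 [-0.4088  0.1134  4.6347]
22.0583 [-0.0003 -0.0008 -0.1495] 29.285412515603987
```

View pics/w56.png

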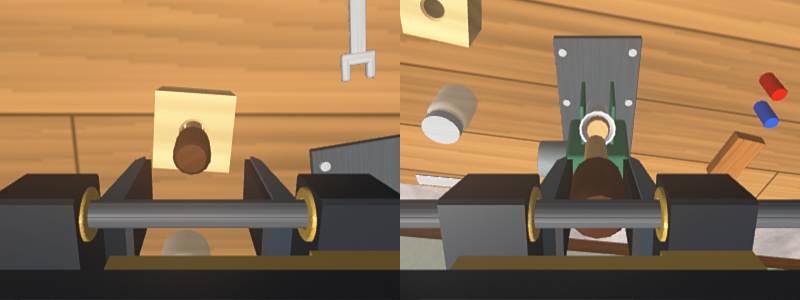

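Left: rod top at about (313,216), about 3 mm from prediction, which the grip centred. Right: the rod is aligned with the tube and the plug top is visible in the mouth at (597,128). Ramming.

Run:
```python
from h import *
np.set_printoptions(precision=4,suppress=True)
R=lean(); z=R[:,2]
f=lambda:R.T@ctrl.current_contact_force()
print(f())
c=ctrl.move_l(M0-z*.085,vel=.05,ori=R,contact_N=4); print(c,off(ctrl.current_tool_pos()),f(),ctrl.current_t())
c=ctrl.move_l(M0-z*.045,vel=.05,contact_N=22); print(c,off(ctrl.current_tool_pos()),f(),ctrl.current_grip_width()*91)
c=ctrl.move_l(M0-z*.020,vel=.02,contact_N=22); print(c,off(ctrl.current_tool_pos()),f(),ctrl.current_grip_width()*91,ctrl.current_t())
```

```text
[-0.3525 -0.3621  0.8627]
True [ 0.0006  0.0003 -0.101 ] [ 0.1054 -0.1101  0.0118] 22.975
False [ 0.0001 -0.     -0.0451] [ 0.6511  0.0803 -0.1295] 29.502609425508847
True [-0.0009 -0.0004 -0.0363] [  0.7384   0.8037 -13.2321] 29.10286675545268 24.8917
```

The stop came at 36.3 mm (36 expected), so the plugs are at the bottom. I'll press once more firmly, then withdraw and stand the rod back.

Run:
```python
from h import *
np.set_printoptions(precision=4,suppress=True)
R=lean(); z=R[:,2]
f=lambda:R.T@ctrl.current_contact_force()
c=ctrl.move_l(M0-z*.028,vel=.015,contact_N=25); print(c,off(ctrl.current_tool_pos()),f()); ctrl.sleep(.4); print(off(ctrl.current_tool_pos()),f())
ctrl.move_l(M0-z*.150,vel=.2)
P,im=wr(); cv2.imwrite("pics/w7.png",im)
r=np.array([.5215,-.2692])
ctrl.goto([*r,.30],down(0)); ctrl.move_l([*r,.158],vel=.2)
c=ctrl.move_l([*r,.101],vel=.04,contact_N=6); print(c,ctrl.current_tool_pos(),ctrl.current_contact_force(),ctrl.current_wrist_torque(),ctrl.current_t())
```

```text
True [-0.0015 -0.0007 -0.036 ] [  0.2123   0.4476 -15.482 ]
[-0.0012 -0.0005 -0.036 ] [  1.0121  -0.2136 -15.1347]
False [ 0.5216 -0.2693  0.1012] [ 0.3653 -0.2575 -0.5304] [-0.01   -0.0017  0.0253] 29.5667
```

Run:
```python
from h import *
ctrl.command_gripper(.6); ctrl.sleep(.2)
x=ctrl.current_tool_pos(); ctrl.move_l([x[0],x[1],.19],vel=.12); P,im=wr(); ctrl.move_l([x[0],x[1],.30],vel=.25)
a=cv2.imread("pics/w5.png"); 
d=[cv2.inRange(cv2.cvtColor(i,cv2.COLOR_BGR2HSV)[140:245,280:350],(0,80,20),(15,255,130)) for i in(a,im)]
for m in d:
    M=cv2.moments(m,True); print(M["m00"],M["m10"]/max(M["m00"],1)+280,M["m01"]/max(M["m00"],1)+140)
ctrl.sleep(.5); print(ctrl.current_t(),ctrl.current_contact_force())
```

```text
1021.0 312.73065621939276 208.19686581782565
1021.0 317.9618021547502 210.02742409402546
32.375 [0.70576558 0.13558831 0.00774222]
```

```bash
python3 -c "
from bench import ctrl
print(ctrl.sign_off())"
```

```text
the job is handed in; nothing more can be done
None
```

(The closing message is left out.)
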